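# Open the guard, pop the watch movement and trap it on the chute

### The job

Push the guard bar that covers the stand's spring plunger aside, all the way back, then press the plunger down with one finger so that the brass watch movement pops out of its nest, and stop the movement with the other finger as it slides down the chute, before it runs off the open end. Finish while still holding: plunger down, movement at rest on the chute against your finger, so that it can be inspected there. Do not pinch or lift the movement, and leave everything else on the bench where it is.

Things in the scene. Friction and masses are not known exactly. Their poses are not given: they have to be found in the camera images.
- stand: Ejector stand, screwed to the bench: dark steel base plate 136 x 80 x 6 mm carrying in line along its own x axis the black spring plunger (x = -28.5 mm), the nest (x = 0) and a sloping steel chute, open at its lower end (x = 80 mm). Origin: on the bench top straight below the nest's centre; x points horizontally down the chute, z up.
- nest (a point): Point on the plane of the chute floor above the nest's centre, 32 mm above the bench. The nest is a recess 4 mm deeper than the chute floor; its lip, at x = 13 mm, keeps the movement in. A pad under the movement rises 0.65 mm per mm of plunger travel; from about 6 to 7 mm of travel it lifts the movement over the lip, which then slides down the very slippery chute at once, in about 0.3 s.
- guard_pin (a point): Middle of the upright steel pin (8 mm thick, 24 mm tall, from 43 to 67 mm above the bench) at the free end of the guard: a flat steel bar, 16 mm wide, 3 mm thick, its underside 41 mm above the bench, lying across over the plunger cap. Push the pin sideways with a fingertip, at a height of about 52 mm clear of all else on the stand: from the chute's side towards the plunger's far side.
- guard_pivot (a point): Guard's upright hinge axis, at x = -28.5, y = 30 mm of the stand, on a 12 mm post. The pin circles it at 58 mm: at joint 0 it lies at -y of the pivot, at 1.57 at -x of it (away from the chute).
- guard (a joint): Angle of the guard, rad: 0 straight across the plunger (it starts at 0 to 0.25), 1.57 swung fully back, clear of the plunger (its stop). It stays where it is left; about 0.6 N at the pin moves it.
- plunger_top (a point): Centre of the top of the black plunger cap, 20 mm (along the stand's x) by 30 mm (along y); 37.5 mm above the bench at rest, 28.5 mm fully down, lower than the movement's top. With one fingertip on it, a second tip at the same height, over the chute with its near face 60 to 75 mm farther down than this point, is above the rails yet low enough to bar the movement's way.
- plunger (a joint): Travel of the plunger, m: 0 up, 0.009 fully down. The spring takes 1.4 N to start and 5.4 N at the bottom, plus about 1 N for the pad and movement; it returns when released.
- movement_centre (a point): Centre, half-way up, of the watch movement in its brass ring: a disc of 26 mm diameter, 14 mm thick, about 70 g (varies), little wheels on its top face. It lies loose in the nest, tilted with the chute; z is its axis. At rest its top is about 42 mm above the bench; on the chute it stands 14 mm above the floor.
- movement: The same watch movement; origin at the centre of its underside, z along its axis.
- chute_end (a point): Middle of the chute's open lower edge, at its floor, 12 mm above the bench. The chute falls 14 degrees; its floor is at a height of 32 mm - 0.249 x above the bench (x along the stand: 28.7 mm at the lip, 22 mm at x = 40 mm). It is 28 mm wide between two rails that stand 4 mm above the floor and also flank the nest; the nest's back wall (x = -14 to -17 mm) is as low.
- spare: A second, like movement (26 mm diameter, 14 mm high) lying flat on the bench beside the stand; leave alone. Origin at its underside.
- loupe: Black eye loupe, 38 mm wide, 34 mm high, standing near the stand; leave alone. Origin at its underside.
- case_ring: Steel watch-case ring, 42 mm wide, 10 mm high, lying near the stand; leave alone. Origin at its underside.
- driver: Screwdriver 120 mm long, lying on the bench; leave alone. Its origin is within it, x along it.
- oil_jar: Small amber glass jar with a steel cap, 32 mm wide, 40 mm high; leave alone. Origin at its underside.
- dish: White bowl, 64 mm wide, 22 mm high; leave alone. Origin at its underside.
- block: Wooden block 50 x 50 x 22 mm; leave alone. Origin at its underside.
There are look-alikes about, which are no part of the job. Leave any green or orange look-alike of the stand alone.

How it is judged:
By the outcome, as a careful person would: the job done as asked, in the order asked, and still so for the second after the job is handed in, while the arm keeps its last pose, push and grip.
It also fails if it takes over 37 s, if anything falls off the work surface, if the arm or the gripper's body presses on something with over 40 N, if the wrist force passes 120 N, or if a joint passes its speed limit or range.

### The arm

A 7-joint arm with a two-finger parallel gripper is mounted at the origin on the work surface. World frame = base frame: x ahead of the robot, y to its left, z up, the work surface at z = 0. Lengths are in m, angles in rad, forces in N, time in s.
With the tool pointing down it reaches from about 0.4 to 0.85 m from the base axis. Payload 10.4 kg.
Tool frame: the origin (TCP) lies at the very end of the fingers, on their centre line; the grasp point (between the pads) lies manip.hold_point_z behind it (manip.hold_point_z is the distance from the TCP to the grasp point, in m); z points along the fingers, y is the direction in which the jaws open and shut (so a half turn about z gives the same grasp; the last joint's range is limited). The gripper opens to 85 mm and grips with 20 to 120 N. Pads are 22 mm wide; open, the fingers measure 114 mm over their backs; the gripper's body (76 mm by 85 mm) begins 54 mm behind the grasp point. The pads swing forward as they close: fully open they stand 13 mm farther back than shut.
Start: joints at [1.093, 0.332, -0.065, 1.46, 0.022, 1.35, -0.088], TCP at [0.275, -0.561, 0.231] pointing down, gripper open.
Joint ranges: [-2.6, 2.6], [-0.5, 2.12], [-1.47, 1.34], [0.16, 2.42], [-1.27, 4.41], [0.06, 2.06], [-2.6, 2.6]. Speed limits (rad/s): [2.22, 2.22, 2.79, 2.79, 3.14, 3.14, 3.14].

### API

Orientations are given as a unit quaternion [x, y, z, w].
In Python, from workcell import manip gives the robot as it stands.
- The arm moves only by the tool jog_arm, never from a script. Its arguments are lists of equal length, an entry for each row: "translation": the shift along the world's x, y, z in mm, a list of three; "turn": the turn about the world's z in degrees. In form: {"translation": [[x, y, z], ...], "turn": [turn, ...]}. A call has 1 to 12 rows; each row is the pose to reach, as a shift and turn from the pose measured when the call began; what a row does not reach only later rows make up. A row lasts 1/12 s, in which the tool goes at most 41.7 mm and 7.16 degrees, less where a joint would pass 70% of its speed; a pose out of reach is approached as far as the arm can. A call with a gripper value outside its range is refused whole. "grip" is the finger opening in mm, from 0 to 85.4, set as the call begins (left out, the last holds). The fingers move at their own pace and stop on an object; "grip_force" is the grip in N (left out, the last holds). Time passes only in rows, so rows that repeat a pose let the fingers close. It gives the time, the measured TCP pose, the force and the opening at its end, in the units of the state.
- manip.get_obs(): the state, without advancing time (a new reading comes with each control period).
- manip.camera(name): name is "scene" or "top" or "wrist"; returns a dict with "frame" (400x640x3 uint8, red, green, blue), "mtx" (3x3 intrinsics, pixels), "pose" (4x4, takes a point from camera to world coordinates). Camera axes: x right, y down, z forward; pixel columns grow to the right and rows downward; lengths in m; the calibration is good to about 2 mm. A picture is of the moment at which its call begins. There is no depth.
- manip.hand_in(): hands the job in, once; it reports no verdict.
Trained networks look in a picture, given as the dict that the camera call returned (one of the last four; its "shot" number tells which), for a name from the list of things; names that differ only in an ending like _2 or _b are one class to them, and where a whole thing is asked for, a point or a joint stands for the part that bears it (a point fixed in the world has none). Each returns a list of dicts, best first, with "confidence" (0 to 1); they miss things now and then, are a little off and sometimes report something else, mostly with a low value. They report only what shows in the picture. A call takes as long as a camera call. They do not tell look-alikes from the thing itself.
- manip.outline_of(picture, label): "mask" (400x640 bool, what is visible of it) and "extent" ([left, top, right, bottom] in pixels, round what is visible of it).
- manip.pinpoint(picture, label): "at" ([column, row] in pixels: a listed point, or the origin of a listed thing).
The state is a dict: "clock": time; "joint_pos": joint angles; "joint_velocities": joint speeds; "tau": joint torques, N m; "position": TCP position; "ee_rot": TCP orientation; "ft_force": force on the tool from outside, world axes, zero at the start; "torque": the same for the moment, N m; "grip_width": opening from 0.0 (shut) to 1.0 (fully open).
Only numpy, scipy, OpenCV 4.12 (cv2) and the standard library are available. Lean on these libraries where they do the work, as an engineer would, in place of code of your own. Each camera call takes 0.05 s, during which the arm holds its last target. There are 200 camera calls.

## Working session

There is one attempt and no reset: what is moved stays moved. The work goes in short steps, Python scripts to look and compute and a tool call to move; the robot and the scene stay as the last step left them, time stands still between calls to the robot, and variables do not carry over. Pictures are saved under pics/ and viewed, about 8 in all and at most 12, crops included, and the job is handed in when it is done.

Besides the shell and the picture viewer there is one more tool, called after ">>>" as name(argument=value, ...) on one line, values as JSON. jog_arm: Moves the arm, as the interface text tells. Its arguments: {"type":"object","properties":{"translation":{"type":"array"},"turn":{"type":"array"},"grip":{"type":"number"},"grip_force":{"type":"number"}},"required":["translation","turn"]}

```bash
ls; mkdir -p pics; cat > h.py <<'E'
from workcell import manip
import numpy as np, cv2
def ray(p,px):
    K=np.array(p["mtx"]);T=np.array(p["pose"])
    d=T[:3,:3]@np.linalg.solve(K,[px[0],px[1],1.]);return T[:3,3],d
def onz(p,px,z):
    o,d=ray(p,px);return o+d*(z-o[2])/d[2]
def proj(p,X):
    T=np.array(p["pose"]);c=T[:3,:3].T@(np.array(X)-T[:3,3]);u=np.array(p["mtx"])@c;return u[:2]/u[2]
def tri(obs):
    A=np.zeros((3,3));b=np.zeros(3)
    for p,px in obs:
        o,d=ray(p,px);d=d/np.linalg.norm(d);M=np.eye(3)-np.outer(d,d);A+=M;b+=M@o
    return np.linalg.solve(A,b)
def save(p,n,crop=None,s=1):
    im=p["frame"][...,::-1]
    if crop: im=im[crop[1]:crop[3],crop[0]:crop[2]]
    cv2.imwrite("pics/"+n,cv2.resize(im,None,fx=s,fy=s,interpolation=cv2.INTER_CUBIC))
E
python3 - <<'E'
from h import *
a=manip.camera("scene");b=manip.camera("top")
im=np.vstack([a["frame"],b["frame"]])[...,::-1]
cv2.imwrite("pics/a.png",cv2.resize(im,(480,600)))
save(a,"sc.png",None,1.25);save(b,"tp.png",None,1.25)
Z=dict(nest=.032,guard_pin=.055,guard_pivot=.042,plunger_top=.0375,movement_centre=.035,chute_end=.012,stand=0,spare=0,loupe=0,case_ring=0,oil_jar=0,dish=0,block=0,driver=0.008)
for n,z in Z.items():
    for c,p in(("s",a),("t",b)):
        for r in manip.pinpoint(p,n)[:3]:
            print(n,c,np.round(r["at"]),round(r["confidence"],2),np.round(onz(p,r["at"],z)[:2],3))
print(manip.get_obs())
E
```

```text
pics
nest s [323. 214.] 0.7 [ 0.541 -0.002]
nest s [224. 191.] 0.7 [ 0.392 -0.247]
nest s [243. 245.] 0.66 [ 0.614 -0.208]
nest t [397. 170.] 0.9 [ 0.603 -0.208]
nest t [217. 210.] 0.72 [0.542 0.229]
nest t [173. 183.] 0.57 [0.616 0.333]
guard_pin s [409. 207.] 0.72 [0.579 0.212]
guard_pin s [235. 250.] 0.55 [ 0.648 -0.225]
guard_pin s [221. 191.] 0.49 [ 0.426 -0.251]
guard_pin t [425. 245.] 0.74 [ 0.414 -0.247]
guard_pin t [400. 148.] 0.63 [ 0.65  -0.217]
guard_pin t [224. 194.] 0.57 [0.574 0.207]
guard_pivot s [209. 179.] 0.97 [ 0.345 -0.286]
guard_pivot s [306. 212.] 0.96 [ 0.533 -0.044]
guard_pivot s [390. 201.] 0.8 [0.534 0.18 ]
guard_pivot t [410. 168.] 0.93 [ 0.602 -0.236]
guard_pivot t [331. 202.] 0.87 [ 0.535 -0.041]
guard_pivot t [233. 212.] 0.85 [0.531 0.189]
plunger_top s [397. 210.] 0.64 [0.565 0.189]
plunger_top s [216. 189.] 0.58 [ 0.386 -0.268]
plunger_top s [312. 215.] 0.49 [ 0.545 -0.03 ]
plunger_top t [404. 162.] 0.6 [ 0.62  -0.225]
plunger_top t [321. 192.] 0.58 [ 0.562 -0.02 ]
plunger_top t [332. 204.] 0.47 [ 0.532 -0.042]
movement_centre s [323. 216.] 0.59 [ 0.5
[... 1416 characters left out ...]
: array([ 1.09339722,  0.33219432, -0.06468166,  1.46008545,  0.02158734,
        1.34989043, -0.0884837 ]), 'joint_velocities': array([-2.16733796e-05, -1.32425493e-03, -4.95662245e-04, -3.40353525e-04,
       -3.55899062e-05, -1.67325372e-04,  4.01242906e-04]), 'tau': array([ 3.88405715e-04, -6.25224066e+01,  4.93489439e-02, -3.91825783e+01,
        1.65101979e-02,  1.74658595e-03, -5.16020566e-05]), 'position': array([ 0.27457562, -0.56149072,  0.23134798]), 'ee_rot': array([9.74256041e-01, 2.25444367e-01, 2.65097408e-05, 5.29574556e-05]), 'ft_force': array([-0.51317225,  0.11278818,  0.04501391]), 'torque': array([ 0.03091928, -0.0182357 , -0.05672013]), 'grip_width': 0.9995871215531493}
```

View pictures.

View pics/tp.png

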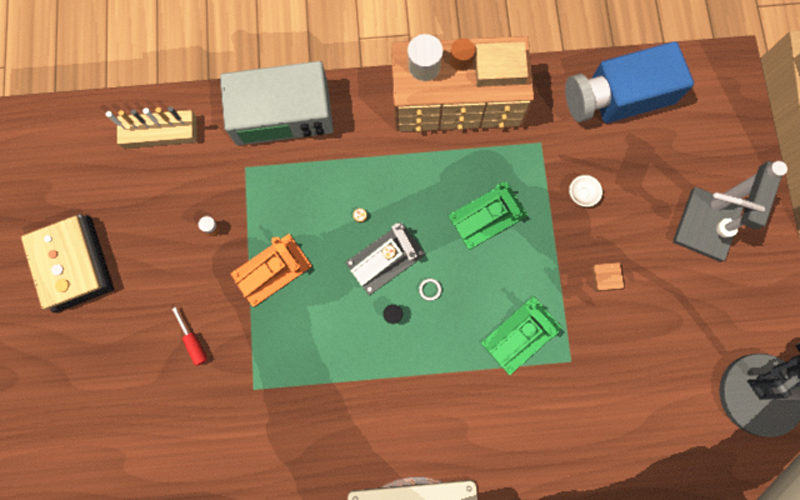

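View pics/sc.png

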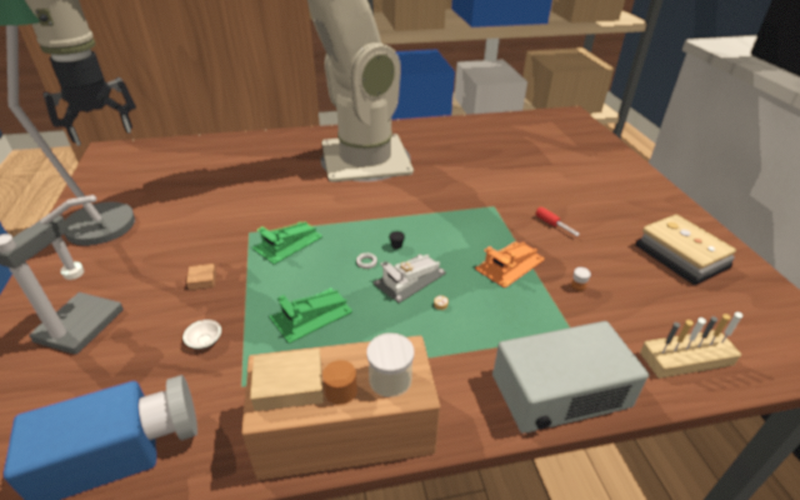

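Candidates for the stand (1.25x top picture): green at (485,215), green at (520,335), orange at (272,270), and bare steel at (385,258). The job is the steel one, since green and orange are look-alikes. The spare is at (360,215). I'll go above the steel stand for a close look.

>>> jog_arm(translation=[[10,25,0],[25,60,0],[41,95,0],[57,130,0],[73,165,0],[89,200,0],[105,235,0],[121,270,0],[137,305,0],[153,340,0],[169,375,0],[185,410,0]], turn=[0,1,2,3,4,5,6,7,7,7,7,7], grip=64)

```text
clock: 2.5
position: [0.46, -0.1497, 0.2317]
ee_rot: [0.959, 0.284, 0.0, 0.0]
ft_force: [0.9, -0.3, 0.9]
grip_width: 0.748
```

>>> jog_arm(translation=[[15,35,0],[31,70,0],[47,105,0],[63,135,0],[74,152,0],[78,160,0],[78,160,0],[78,160,0]], turn=[0,0,0,0,0,0,0,0])

```text
clock: 3.17
position: [0.5378, 0.0095, 0.2315]
ee_rot: [0.959, 0.284, -0.0, 0.0]
ft_force: [-0.3, -0.6, -0.5]
grip_width: 0.747
```

```bash
python3 - <<'E'
from h import *
w=manip.camera("wrist");b=manip.camera("top");s=manip.camera("scene")
save(w,"w1.png",None,1.25)
print(manip.hold_point_z,manip.get_obs()["position"],manip.get_obs()["ee_rot"],manip.get_obs()["grip_width"])
Z=dict(nest=.032,guard_pin=.055,guard_pivot=.044,plunger_top=.0375,movement_centre=.035,chute_end=.012,stand=0,loupe=0,case_ring=0,spare=0)
for n,z in Z.items():
    for c,p in(("w",w),("t",b),("s",s)):
        for r in manip.pinpoint(p,n)[:4]:
            X=onz(p,r["at"],z)
            if np.hypot(X[0]-.543,X[1])<.14: print(n,c,np.round(r["at"]),round(r["confidence"],2),np.round(X[:2],4))
E
```

```text
0.0187 [0.53763446 0.00846693 0.23173325] [9.59044838e-01 2.83253242e-01 9.42666887e-05 7.68221393e-04] 0.743890787528637
nest w [327. 171.] 0.78 [0.5435 0.0053]
nest s [324. 215.] 0.57 [0.5447 0.    ]
guard_pin w [368. 154.] 0.9 [ 0.5855 -0.0168]
guard_pin s [318. 221.] 0.56 [ 0.5905 -0.0241]
guard_pivot w [354. 201.] 0.92 [ 0.5335 -0.0375]
guard_pivot s [308. 210.] 0.91 [ 0.5294 -0.0387]
plunger_top s [317. 213.] 0.41 [ 0.5387 -0.0159]
movement_centre w [330. 170.] 0.93 [0.5472 0.0045]
movement_centre t [287. 220.] 0.16 [0.5024 0.0647]
movement_centre s [326. 212.] 0.56 [0.5382 0.0058]
chute_end w [265. 167.] 0.94 [0.5039 0.0682]
chute_end w [433. 204.] 0.8 [ 0.577  -0.1311]
chute_end t [287. 222.] 0.63 [0.5015 0.0682]
chute_end t [367. 187.] 0.56 [ 0.5706 -0.1332]
chute_end s [345. 209.] 0.97 [0.506  0.0664]
stand w [327. 169.] 0.83 [0.54   0.0027]
stand s [325. 223.] 0.8 [0.5398 0.005 ]
loupe w [274. 238.] 0.91 [0.4236 0.0113]
loupe s [314. 197.] 0.74 [ 0.4248 -0.0015]
case_ring w [336. 238.] 0.63 [ 0.4684 -0.0588]
case_ring w [328. 168.] 0.53 [0.5414 0.0027]
case_ring s [294. 210.] 0.56 [ 0.4734 -0.0677]
spare w [331.  80.] 0.9 [0.6291 0.056 ]
spare s [353. 245.] 0.42 [0.6301 0.055 ]
```

View pics/w1.png

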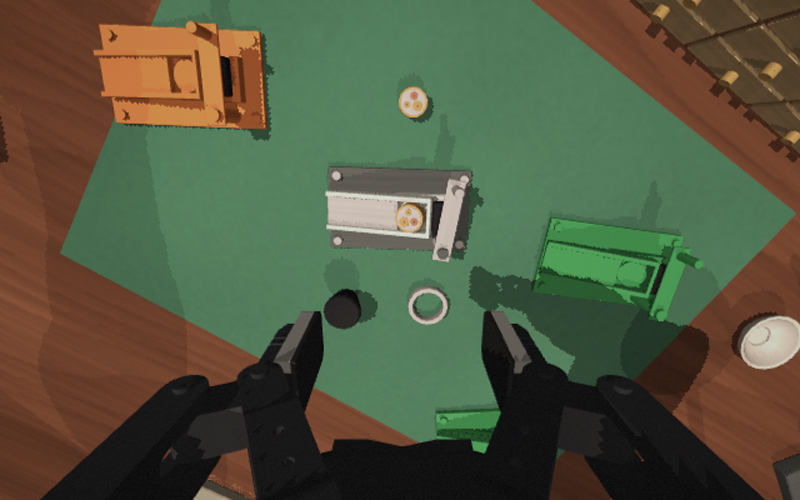

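The wrist view shows the steel stand: movement in its nest at (410,217), chute opening left at (328,212), guard pivot at (443,252) and pin at (460,187). The green and orange ones are clearly apart. Next I'll fit the stand's pose.

```bash
cat >> h.py <<'E'
from scipy.optimize import least_squares
P=dict(nest=[0,0,.032],guard_pivot=[-.0285,.03,.044],chute_end=[.08,0,.012],stand=[0,0,0])
def S2W(q,p):
    c,s=np.cos(q[2]),np.sin(q[2]);return np.array([q[0]+c*p[0]-s*p[1],q[1]+s*p[0]+c*p[1],p[2]])
def fit(pics,q0=(.541,.003,2.1)):
    O=[]
    for p,wt in pics:
        for n,X in P.items():
            for r in manip.pinpoint(p,n):
                if r["confidence"]>.3 and np.linalg.norm(proj(p,S2W(q0,X))-r["at"])<12: O.append((p,n,np.array(r["at"]),wt));break
    f=lambda q:np.concatenate([wt*(proj(p,S2W(q,P[n]))-a) for p,n,a,wt in O])
    s=least_squares(f,q0,loss="soft_l1");return s.x,[(n,np.round(proj(p,S2W(s.x,P[n]))-a,1)) for p,n,a,_ in O]
E
python3 - <<'E'
from h import *
w=manip.camera("wrist");b=manip.camera("top");s=manip.camera("scene")
for L in ([(w,1)],[(b,1),(s,1)],[(w,1),(b,.6),(s,.6)]):
    q,e=fit(L);print(np.round(q,4),np.degrees(q[2]).round(1),e)
o=manip.get_obs();x,y=o["ee_rot"][:2];ang=np.degrees(np.arctan2(y*y-x*x,2*x*y))%180
print("jaw axis",ang,"cam pos",np.array(w["pose"])[:3,3])
r=manip.pinpoint(w,"guard_pin")[0]["at"];pin=onz(w,r,.055);c,s_=np.cos(q[2]),np.sin(q[2]);d=pin[:2]-q[:2];print("pin in stand",c*d[0]+s_*d[1],-s_*d[0]+c*d[1])
# overlay check
im=w["frame"].copy()
pts=[[0,0,.032],[-.0285,.03,.044],[.08,0,.012],[-.0285,0,.0375],[.08,.014,.012],[.08,-.014,.012],[-.0285,-.028,.067],[.013,.014,.0327],[.013,-.014,.0327]]
im=cv2.resize(im[110:230,220:420],None,fx=4,fy=4,interpolation=cv2.INTER_CUBIC)
for X in pts:
    u=(proj(w,S2W(q,X))-[220,110]+.5)*4;cv2.circle(im,tuple(int(k) for k in u),3,(255,0,0),-1)
cv2.imwrite("pics/w2.png",im[...,::-1])
E
```

```text
[0.5457 0.0023 2.1317] 122.1 [('nest', array([-0.2,  1.8])), ('chute_end', array([-1.1,  0. ])), ('stand', array([ 3.3, -2.4]))]
[0.5451 0.0027 2.1016] 120.4 [('chute_end', array([-0.5, -0.4])), ('guard_pivot', array([ 1. , -0.3])), ('chute_end', array([-0.8, -1.1])), ('stand', array([-0.9,  0.6]))]
[0.5454 0.0022 2.1248] 121.7 [('nest', array([-0.3,  2. ])), ('chute_end', array([-1.2, -0.2])), ('stand', array([ 3.2, -2.2])), ('chute_end', array([0.1, 0. ])), ('guard_pivot', array([0.9, 0. ])), ('chute_end', array([-1.5, -1.3])), ('stand', array([-1.1,  0.8]))]
jaw axis 123.04686221608978 cam pos [0.60109758 0.05199942 0.37451895]
pin in stand -0.03662150705186338 -0.023373887571427526
```

View pics/w2.png

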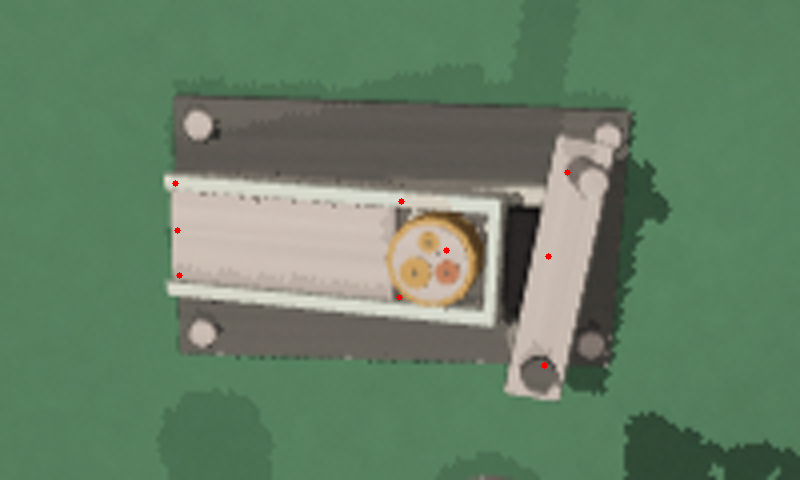

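The crop shows the fitted dots about 2–3 mm up and left of the true features. Chute end is at (174,236), lip at (394,250), pivot top at (540,374). I'll refit on hand-read points, with the base corners included.

```bash
python3 - <<'E'
from h import *
w=manip.camera("wrist")
C=[([.08,.014,.012],(177,283)),([.08,-.014,.012],(173,190)),([.013,.012,.0287],(393,292)),([.013,-.012,.0287],(397,210)),([-.0285,.03,.044],(539,375)),
 ("b",.0,-.04,(176,97)),("b",-.136,-.04,(630,110)),("b",0,.04,(180,354)),("b",-.136,.04,(612,362)),([-.014,.014,.036],(486,317)),([-.014,-.014,.036],(492,203))]
def res(q):
    r=[]
    for c in C:
        X=c[0] if c[0]!="b" else [q[3]+c[1],c[2],.006]
        r.append(proj(w,S2W(q,X))-(np.array(c[-1])/4+[220,110]-.4))
    return np.concatenate(r)
s=least_squares(res,[.543,0,2.12,.075],loss="soft_l1");q=s.x
print(np.round(q,4),np.degrees(q[2]));print(np.round(s.fun if False else res(q).reshape(-1,2),1).tolist())
for n,u,z in(("pin",(594,180),.067),):
    X=onz(w,np.array(u)/4+[220,110]-.4,z);d=X[:2]-q[:2];c,s_=np.cos(q[2]),np.sin(q[2]);print(n,X,c*d[0]+s_*d[1],-s_*d[0]+c*d[1])
np.save("q.npy",q)
# where are finger tips in tool frame (pixels, full-res: inner tip bottoms)
T=np.array(w["pose"]);o=manip.get_obs();
for u in ((310,313),(488,313),(322,315),(483,315)):
    for z in (.2317,.2377): print(u,z,(onz(w,np.array(u)/1.25,z)-o["position"]).round(4))
def tcp(p,z): print(p,S2W(q,[p[0],p[1],z]).round(4))
for n,p in dict(hover=(11e-3,0),plunger=(-.0285,0)).items(): print(n);tcp(p,0)
E
```

```text
[0.5432 0.0025 2.1224 0.0799] 121.60656896611054
[[-0.7, -0.6], [-0.4, -0.3], [0.4, 0.2], [-0.2, 0.3], [-0.0, -1.0], [-0.9, 0.2], [0.5, -0.2], [0.2, 0.6], [-0.0, 1.1], [0.6, -2.2], [0.3, 2.0]]
pin [ 0.58640454 -0.01403273  0.067     ] -0.03666743079954264 -0.028128094203499168
(310, 313) 0.2317 [-0.0177  0.0341  0.    ]
(310, 313) 0.2377 [-0.0143  0.0344  0.006 ]
(488, 313) 0.2317 [ 0.0223 -0.0275  0.    ]
(488, 313) 0.2377 [ 0.024  -0.0246  0.006 ]
(322, 315) 0.2317 [-0.0158  0.0295  0.    ]
(322, 315) 0.2377 [-0.0125  0.03    0.006 ]
(483, 315) 0.2317 [ 0.0204 -0.0263  0.    ]
(483, 315) 0.2377 [ 0.0222 -0.0234  0.006 ]
hover
(0.011, 0) [0.5375 0.0118 0.    ]
plunger
(-0.0285, 0) [ 0.5582 -0.0218  0.    ]
```

```bash
python3 - <<'E'
from h import *
w=manip.camera("wrist")
f=w["frame"];f=np.clip(f.astype(float)*1.8,0,255).astype(np.uint8)
w["frame"]=f;save(w,"w3.png",(195,235,445,325),3.2)
E
```

```text
(no output)
```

View pics/w3.png

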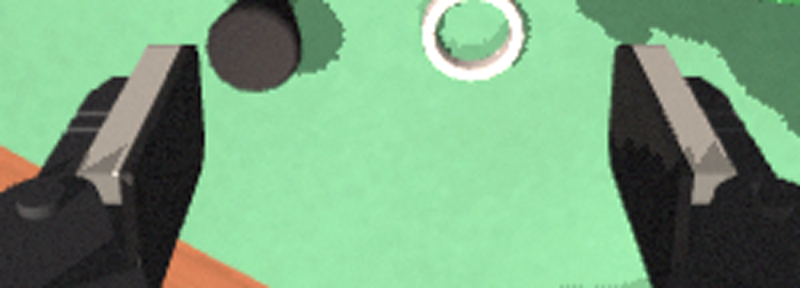

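Fit is good: nest at (543.2, 2.5) mm, yaw 121.6°, pin at stand (-36.7, -28), so the guard is at about 0.14 rad. The fingertips are about 8 mm thick and sit 6 mm behind the TCP at this opening. I'll descend on the chute side of the pin.

>>> jog_arm(translation=[[8,9,-15],[18,20,-45],[22,25,-80],[22,25,-115],[22,25,-145],[22,25,-168],[22,25,-182],[22,25,-186],[22,25,-186]], turn=[-1.4,-1.4,-1.4,-1.4,-1.4,-1.4,-1.4,-1.4,-1.4], grip=66)

```text
clock: 7.07
position: [0.5594, 0.0353, 0.0449]
ee_rot: [0.962, 0.273, -0.001, 0.0]
ft_force: [-1.4, -0.4, 1.0]
grip_width: 0.776
```

```bash
python3 - <<'E'
from h import *
w=manip.camera("wrist");save(w,"w4.png",None,1.25)
o=manip.get_obs();print(o["clock"],o["position"],o["ft_force"],o["grip_width"]*85.4)
E
```

```text
7.1167 [0.56020231 0.03539767 0.04604083] [0.66713204 0.39705206 1.0631592 ] 66.33056239687832
```

View pics/w4.png

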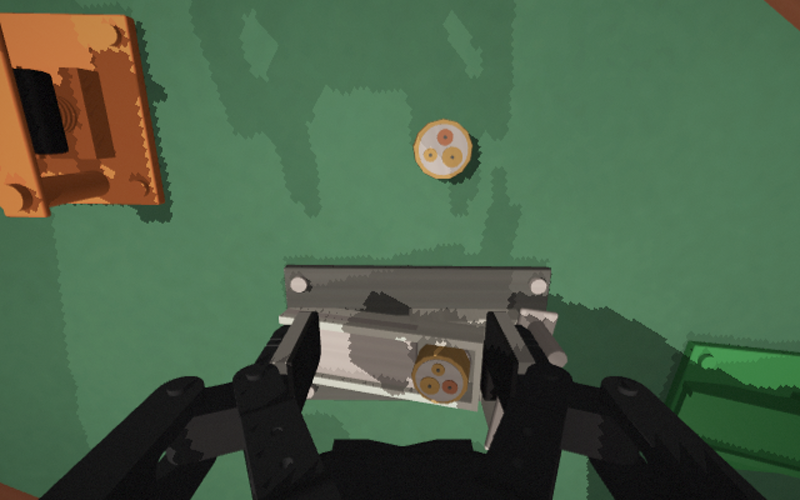

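The wrist view shows the pin at (550,350), just outside the right finger, and the base edge is level, so the jaws are aligned. I'll push now.

>>> jog_arm(translation=[[4,-6,0],[9,-15,0],[14,-24,0],[20,-34,0],[25,-42,0],[26,-45,0],[24,-49,0],[21,-56,0],[18,-62,0],[13,-69,0],[9,-75,0],[4,-78,0]], turn=[0,0,0,0,0,0,0,0,0,0,0,0])

```text
clock: 8.12
position: [0.5636, -0.0439, 0.046]
ee_rot: [0.962, 0.272, 0.0, 0.001]
ft_force: [0.9, 0.1, -0.1]
grip_width: 0.773
```

>>> jog_arm(translation=[[-4,-3,0],[-8,-6,0],[-9,-6,0],[-9,-6,0]], turn=[0,0,0,0])

```text
clock: 8.45
position: [0.5543, -0.05, 0.0462]
ee_rot: [0.962, 0.272, 0.0, 0.001]
ft_force: [-0.2, -0.0, 0.0]
grip_width: 0.773
```

```bash
python3 - <<'E'
from h import *
w=manip.camera("wrist");save(w,"w5.png",None,1.25)
o=manip.get_obs();p=o["position"];q=np.load("q.npy");c,s=np.cos(q[2]),np.sin(q[2]);d=p[:2]-q[:2]
print(o["clock"],p,o["ft_force"],"stand",c*d[0]+s*d[1],-s*d[0]+c*d[1])
E
```

```text
8.5 [ 0.55461118 -0.04972434  0.04618051] [ 0.22795671  0.2800999  -0.14259857] stand -0.05040241364984459 0.017654638798864454
```

View pics/w5.png

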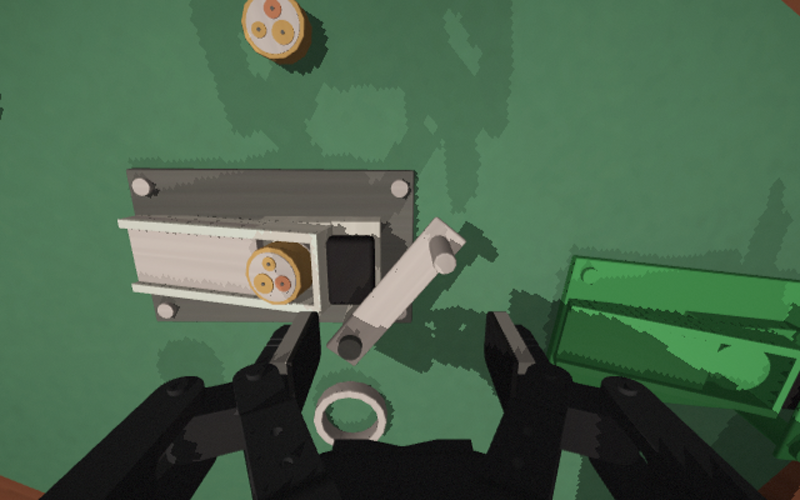

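The picture shows the guard at about 0.75 rad: pivot (349,345), pin (440,255), now between the fingers, because my finger slid past on its far side. I'll go back around to its -y side and push along the arc.

>>> jog_arm(translation=[[15,9,0],[32,19,0],[44,27,0],[44,27,0],[38,36,0],[33,44,0],[33,44,0],[27,39,0],[25,35,0],[23,30,0],[21,26,0],[19,21,0]], turn=[0,0,0,0,0,0,0,0,0,0,0,0])

```text
clock: 9.5
position: [0.5731, -0.0294, 0.0463]
ee_rot: [0.962, 0.272, 0.0, 0.001]
ft_force: [0.4, 1.2, -0.5]
grip_width: 0.776
```

>>> jog_arm(translation=[[-3,-4,0],[-6,-8,0],[-10,-12,0],[-14,-15,0],[-17,-17,0],[-20,-19,0],[-20,-19,0]], turn=[0,0,0,0,0,0,0])

```text
clock: 10.08
position: [0.5555, -0.0463, 0.047]
ee_rot: [0.962, 0.273, 0.004, 0.0]
ft_force: [12.4, 4.7, -6.4]
grip_width: 0.767
```

```bash
python3 - <<'E'
from h import *
w=manip.camera("wrist");save(w,"w6.png",None,1.25)
o=manip.get_obs();p=o["position"];q=np.load("q.npy");c,s=np.cos(q[2]),np.sin(q[2]);d=p[:2]-q[:2]
print(o["clock"],p,o["ft_force"],"stand",c*d[0]+s*d[1],-s*d[0]+c*d[1])
E
```

```text
10.1333 [ 0.55544088 -0.04627056  0.04702797] [12.90113999  5.39391389 -5.37417072] stand -0.04789577831731035 0.015137942912320172
```

View pics/w6.png

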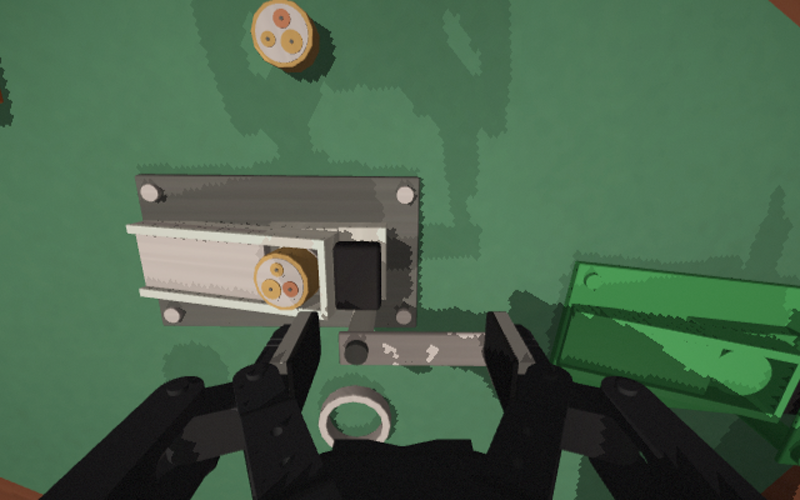

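The guard now lies straight back along -x with 14 N against its stop. I'll back off, rise, and hover over the plunger.

>>> jog_arm(translation=[[6,4,0],[12,7,0],[12,7,15],[12,7,35],[4,20,40],[-6,38,40],[-14,51,40],[-17,56,30],[-17,56.5,12],[-17,56.5,0],[-17,56.5,0]], turn=[0,0,0,0,0,0,0,0,0,0,0])

```text
clock: 11.05
position: [0.5362, 0.0098, 0.0436]
ee_rot: [0.962, 0.273, 0.001, -0.0]
ft_force: [-0.5, 0.2, -0.2]
grip_width: 0.777
```

```bash
python3 - <<'E'
from h import *
w=manip.camera("wrist");save(w,"w7.png",(200,160,460,340),3)
o=manip.get_obs();p=o["position"];q=np.load("q.npy");c,s=np.cos(q[2]),np.sin(q[2]);d=p[:2]-q[:2]
x,y=o["ee_rot"][:2]
print(o["clock"],p,o["ft_force"],o["grip_width"]*85.4,"stand",c*d[0]+s*d[1],-s*d[0]+c*d[1],np.degrees(np.arctan2(y*y-x*x,2*x*y))%180)
E
```

```text
11.1 [0.53704038 0.00991612 0.04507097] [ 0.46293096 -0.00757383  0.26070983] 65.59158929392245 stand 0.009599954961151161 0.0013625210204459655 121.71895552661277
```

View pics/w7.png

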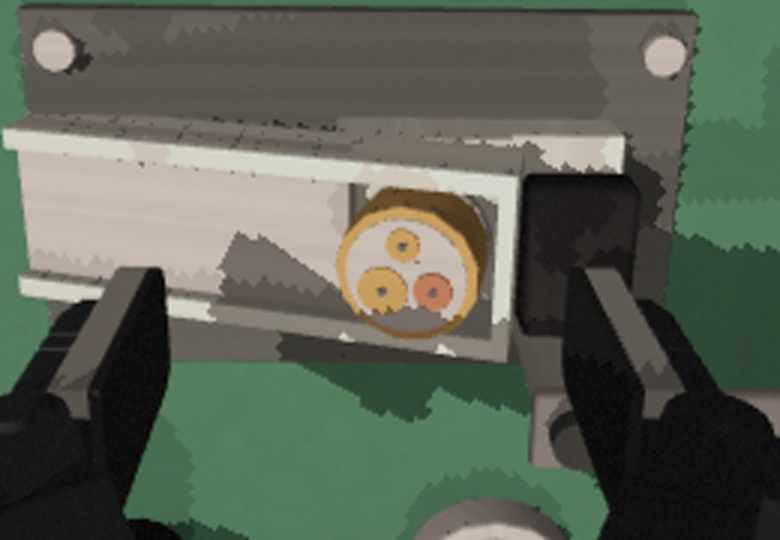

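The view shows the cap's black top at (522–638, 175–335), the pressing tip's front edge at (567–615, 268), and the movement still in its nest. I'll check the tip against the fit numerically.

```bash
python3 - <<'E'
from h import *
w=manip.camera("wrist");q=np.load("q.npy")
f=lambda X:((proj(w,S2W(q,X))-[200,160])*3).round().tolist()
print("cap corners",[f([-.0285+a*.01,b*.015,.0375]) for a in(-1,1) for b in(-1,1)])
print("tip front corners",[f([x,.0014-.011,.051]) for x in(-.0232,-.0312,.0424,.0504)])
for u in((567,268),(615,268),(165,268),(118,268)):
    X=onz(w,np.array(u)/3+[200,160],.051);d=X[:2]-q[:2];c,s=np.cos(q[2]),np.sin(q[2]);print(u,c*d[0]+s*d[1],-s*d[0]+c*d[1])
E
```

```text
cap corners [[640.0, 187.0], [625.0, 338.0], [526.0, 187.0], [518.0, 338.0]]
tip front corners [[567.0, 248.0], [616.0, 248.0], [166.0, 247.0], [117.0, 247.0]]
(567, 268) -0.023408257163380623 -0.00592871809033386
(615, 268) -0.03131236245249172 -0.005940283701468202
(165, 268) 0.042755017855028526 -0.005831905271899737
(118, 268) 0.050486606912172535 -0.005820592093593646
```

The tip matches in x. I'll shift 2 mm towards -y and press.

>>> jog_arm(translation=[[2,1.3,-5],[2,1.3,-10],[2,1.3,-13],[2,1.3,-16],[2,1.3,-18],[2,1.3,-20],[2,1.3,-22],[2,1.3,-24],[2,1.3,-25],[2,1.3,-25],[2,1.3,-25],[2,1.3,-25]], turn=[0,0,0,0,0,0,0,0,0,0,0,0])

```text
clock: 12.15
position: [0.5401, 0.0111, 0.0218]
ee_rot: [0.962, 0.273, 0.003, 0.0]
ft_force: [-4.2, -0.7, 10.0]
grip_width: 0.774
```

```bash
python3 - <<'E'
from h import *
w=manip.camera("wrist");save(w,"w8.png",(200,160,460,340),3)
o=manip.get_obs();p=o["position"];q=np.load("q.npy");c,s=np.cos(q[2]),np.sin(q[2]);d=p[:2]-q[:2]
print(o["clock"],p,o["ft_force"],o["grip_width"]*85.4,"stand",c*d[0]+s*d[1],-s*d[0]+c*d[1])
E
```

```text
12.2 [0.54007636 0.0111362  0.02182587] [-5.51407648 -1.092481    9.49979241] 66.09708527905087 stand 0.009047950660979256 -0.0018625501541612837
```

View pics/w8.png

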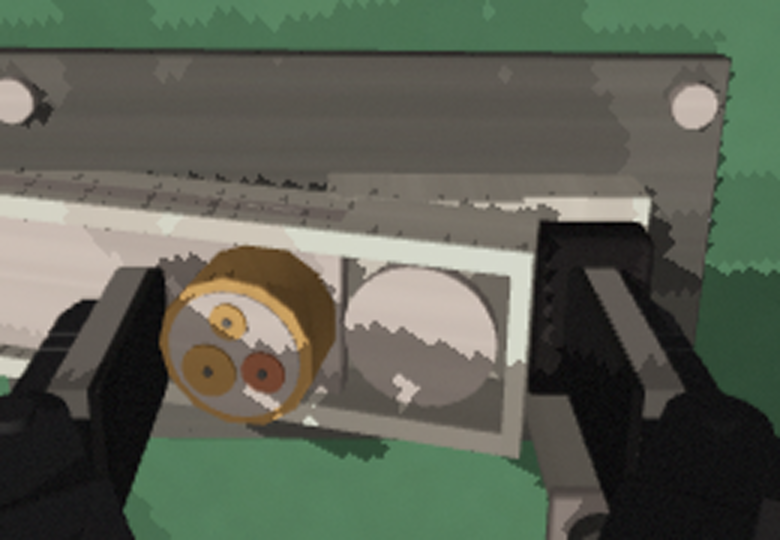

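The movement has popped out and rests against the left finger at (245,340). The plunger carries 9.5 N, which is more than the spring, so it is at the bottom. I'll check stillness over a short wait.

```bash
python3 - <<'E'
from h import *
fr=[]
for i in range(8):
    w=manip.camera("wrist");fr.append(w["frame"].astype(int))
    if i in(0,7):
        r=manip.pinpoint(w,"movement_centre");o=manip.get_obs()
        print(o["clock"],[(np.round(k["at"],1),round(k["confidence"],2)) for k in r[:2]],o["position"].round(4),o["ft_force"].round(1))
m=np.abs(fr[0]-fr[-1]).max(2)[240:310,250:320];print("changed px",(m>40).sum(),m.mean())
E
```

```text
12.3 [(array([284.6, 267.4]), 0.79)] [0.5401 0.0111 0.0218] [-4.2 -0.3 10.1]
12.7 [(array([282.6, 268.3]), 0.76)] [0.5401 0.0112 0.0218] [-4.6 -1.  10.2]
changed px 1 1.2379591836734694
```

Everything is at rest and steady, so I'm handing in.

```bash
python3 -c "
from workcell import manip
print(manip.hand_in())"
```

```text
the job is handed in; nothing more can be done
None
```

The job is done and handed in at about 12.7 s of the 37 s, still holding. The guard is fully back, the plunger is down, and the movement rests on the chute against the other finger.

- **Guard:** My first sweep slid past the pin at about 0.75 rad. I came back round its -y side and pushed again until about 14 N built up against the stop. The picture showed the bar lying straight back.
- **Press and catch:** One finger pressed the plunger, and the movement popped out and stopped against the other finger.
- **Last checks:** Over 0.4 s the view of the movement did not change. The tool pushed steadily with about 10 N, more than the 5.4 N spring needs at the bottom. The tip was at about 28 mm, so I take the plunger to be fully down.
- **Not explained:** A sideways force of 4–5 N showed on the pressing tool. It was steady, and I did not find its cause.
- **Rest of the bench:** I saw no contact with anything else, but I took no final overview picture to confirm that.

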